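# Cups back on their own saucers

## Task

Lay out the tea things: stand each of the four cups upright in the middle of the saucer that belongs to it, same glaze and right size (the tall cups on the wide saucers, the small cups on the narrow ones). Set the cups down gently without dropping them or knocking any over, leave the saucers lying where they are, and do not shift the kettle or the glass jar.

Things in the scene. Friction and masses are not known exactly. Their poses are not given: they have to be found in the camera images.
- tall_maroon_cup_mid (a point): tall deep maroon glazed ceramic cup, open at the top, standing upright on the counter: 74 mm high, straight-sided, 64 mm outside diameter (rounding in below 17 mm to a foot of 52 mm), wall 4 mm, about 210 g. This point is on the cup's axis at half its height, 37 mm above the foot; z up the axis, +y towards its one ear handle, which stands 24 mm out from the side between about 16 and 64 mm above the foot; the sides at +x and -x are free to grip.
- tall_cream_cup_mid (a point): tall pale cream glazed ceramic cup, open at the top, standing upright on the counter: 74 mm high, straight-sided, 64 mm outside diameter (rounding in below 17 mm to a foot of 52 mm), wall 4 mm, about 210 g. This point is on the cup's axis at half its height, 37 mm above the foot; z up the axis, +y towards its one ear handle, which stands 24 mm out from the side between about 16 and 64 mm above the foot; the sides at +x and -x are free to grip.
- small_maroon_cup_mid (a point): small deep maroon glazed ceramic cup, open at the top, standing upright on the counter: 60 mm high, straight-sided, 50 mm outside diameter (rounding in below 17 mm to a foot of 40 mm), wall 4 mm, about 130 g. This point is on the cup's axis at half its height, 30 mm above the foot; z up the axis, +y towards its one ear handle, which stands 24 mm out from the side between about 13 and 52 mm above the foot; the sides at +x and -x are free to grip.
- small_cream_cup_mid (a point): small pale cream glazed ceramic cup, open at the top, standing upright on the counter: 60 mm high, straight-sided, 50 mm outside diameter (rounding in below 17 mm to a foot of 40 mm), wall 4 mm, about 130 g. This point is on the cup's axis at half its height, 30 mm above the foot; z up the axis, +y towards its one ear handle, which stands 24 mm out from the side between about 13 and 52 mm above the foot; the sides at +x and -x are free to grip.
- wide_maroon_saucer: wide deep maroon ceramic saucer, loose on the counter, about 200 g: 130 mm across, rim 14 mm above the counter, flat floor about 84 mm across and 6 mm above the counter, with a thin low ring (look only) about the middle where the foot of the tall cup stands. Origin: centre of the underside; z up.
- wide_cream_saucer: wide pale cream ceramic saucer, loose on the counter, about 200 g: 130 mm across, rim 14 mm above the counter, flat floor about 84 mm across and 6 mm above the counter, with a thin low ring (look only) about the middle where the foot of the tall cup stands. Origin: centre of the underside; z up.
- narrow_maroon_saucer: narrow deep maroon ceramic saucer, loose on the counter, about 130 g: 104 mm across, rim 14 mm above the counter, flat floor about 68 mm across and 6 mm above the counter, with a thin low ring (look only) about the middle where the foot of the small cup stands. Origin: centre of the underside; z up.
- narrow_cream_saucer: narrow pale cream ceramic saucer, loose on the counter, about 130 g: 104 mm across, rim 14 mm above the counter, flat floor about 68 mm across and 6 mm above the counter, with a thin low ring (look only) about the middle where the foot of the small cup stands. Origin: centre of the underside; z up.
- kettle: cream electric kettle on a round black base, a bystander at the robot's left edge of the work: 156 mm diameter at the bottom, 229 mm high over the knob of its lid, 1.1 kg, spout to its -y, black handle standing 128 mm out to its +y; the base adds 16 mm below. Origin: centre of the kettle's underside (16 mm above the counter); z up.
- glass_jar: clear glass jar with a wooden lid, a bystander at the robot's right edge of the work: 100 mm diameter, 167 mm high over the lid's knob, 0.55 kg. Origin: centre of its underside; z up.
Mind the look-alikes: they are no part of the job. Leave any blue look-alike of the part that bears tall_cream_cup_mid alone. Leave any green look-alike of the wide_maroon_saucer alone.

How it is judged:
By the outcome, as a careful person would: the job done as asked, in the order asked, and still so for the second after the job is handed in, with the robot touching nothing.
It also fails if it takes over 118 s, if anything falls off the work surface, if the arm or the gripper's body presses on something with over 40 N, if the wrist force passes 120 N, or if a joint passes its speed limit or range.

## Robot

A 7-joint arm with a two-finger parallel gripper is mounted at the origin on the work surface. World frame = base frame: x ahead of the robot, y to its left, z up, the work surface at z = 0. Lengths are in m, angles in rad, forces in N, time in s.
With the tool pointing down it reaches from about 0.35 to 0.9 m from the base axis. Payload 8.1 kg.
Tool frame: the origin (TCP) lies at the very end of the fingers, on their centre line; the grasp point (between the pads) lies 19 mm behind it (grasp_offset is the distance from the TCP to the grasp point, in m); z points along the fingers, y is the line along which they close (so a half turn about z gives the same grasp; the last joint's range is limited). The gripper opens to 92 mm and grips with 3 to 60 N. Pads are 19 mm wide; open, the fingers measure 130 mm over their backs; the gripper's body (75 mm by 190 mm) begins 47 mm behind the grasp point.
Start: joints at [1.107, 0.434, 0.025, 1.573, -0.012, 1.134, -0.075], TCP at [0.221, -0.585, 0.227] pointing down, gripper open.
Joint ranges: [-2.62, 2.62], [-0.44, 2.09], [-1.27, 1.32], [0.08, 2.57], [-1.32, 4.46], [0.12, 2], [-2.74, 2.74]. Speed limits (rad/s): [2.22, 2.22, 3.01, 3.01, 3.14, 3.14, 3.14].

## Interface

Orientations are given as a rotation vector (axis times angle).
In Python, from cell import observe, get_image, camera_params, sign_off, silhouettes, grasp_offset gives the robot as it stands. The module is installed in compiled form; this text tells all that it offers.
- The arm moves only by the tool jog_arm, never from a script. Its argument "motion" is a list that holds one entry, the list of rows, each a list of 7 numbers: the shift along the tool's x, y, z in m, then the turn, a rotation vector about the tool's x, y, z in rad, then the closure, from -1 (fully open) to 1 (shut), so that 0 is half open. In form: [[[dx, dy, dz, wx, wy, wz, hand], ...]]. A call has 1 to 10 rows; each row is the pose to reach, as a shift and turn from the pose commanded when the call began, along the tool's axes at that moment; what a row does not reach only later rows make up. A row lasts 1/12 s, in which the tool goes at most 41.7 mm and 7.16 degrees, less where a joint would pass 70% of its speed; a pose out of reach is approached as far as the arm can. A call with a gripper value outside its range is refused whole. The fingers move at their own pace and stop on an object; "force" is the grip in N (left out, the last holds). Time passes only in rows, so rows that repeat a pose let the fingers close. It gives the time, the measured TCP pose, the force, the opening and the grip force at its end, in the units of the state.
- observe(): the state, without advancing time (a new reading comes with each control period).
- get_image(name): name is "scene" or "top" or "wrist"; returns the picture (480x640x3 uint8, red, green, blue); there is no depth.
- camera_params(name): a dict with "vertical_fov" (degrees; the focal length in pixels is half the picture's height over the tangent of half this angle, whatever the lens; pixels are square), "cx", "cy" (the principal point, pixels), "dist_coeffs" ([k1, k2, p1, p2, k3] as OpenCV has them; the pictures are not rectified), "T" (4x4, takes a point from camera to world coordinates). Camera axes: x right, y down, z forward; pixel columns grow to the right and rows downward; lengths in m; the calibration is good to about 2 mm. A picture is of the moment at which its call begins: read the wrist's pose just before it. camera_params takes no time and is no camera call; for the wrist camera it gives the pose at the moment of the call.
- sign_off(): hands the job in; it is judged then, once.
Trained networks look in the newest picture that a camera, given by its name, has taken for a name from the list of things; names that differ only in an ending like _2 or _b are one class to them, and where a whole thing is asked for, a point or a joint stands for the part that bears it (a point fixed in the world has none). Each returns a list of dicts, best first, with "p" (0 to 1); they miss things now and then, are a little off and sometimes report something else, mostly with a low value. They report only what shows in the picture. A call takes as long as a camera call. They do not tell look-alikes from the thing itself.
- silhouettes(query, camera): "mask" (480x640 bool, what is visible of it) and "pixel" ([column, row] in pixels, amid what is visible of it).
The state is a dict: "clock": time; "joints": joint angles; "dq": joint speeds; "joint_efforts": joint torques, N m; "position": TCP position; "ee_rot": TCP orientation; "force": force on the tool from outside, world axes, zero at the start; "ft_torque": the same for the moment, N m; "width": opening from 0.0 (shut) to 1.0 (fully open); "gripper_force": force on a finger pad.
Only numpy, scipy, OpenCV 4.12 (cv2) and the standard library are available. Lean on these libraries where they do the work, as an engineer would, in place of code of your own. Each camera call takes 0.05 s, during which the arm holds its last target. There are 200 camera calls.

## Working session

There is one attempt and no reset: what is moved stays moved. The work goes in short steps, Python scripts to look and compute and a tool call to move; the robot and the scene stay as the last step left them, time stands still between calls to the robot, and variables do not carry over. Pictures are saved under pics/ and viewed, at most 14 in all, crops included, and the job is handed in when it is done.

Besides the shell and the picture viewer there is one more tool, called after "Request:" as name(argument=value, ...) on one line, values as JSON. jog_arm: Moves the arm, as the interface text tells. Its arguments: {"type":"object","properties":{"motion":{"type":"array"},"force":{"type":"number"}},"required":["motion"]}

```bash
mkdir -p pics
python3 - <<'E'
from cell import *
import cv2,numpy as np
s=observe();print({k:np.round(v,3).tolist() for k,v in s.items()},grasp_offset if not callable(grasp_offset) else grasp_offset())
for n in("scene","top"):
    im=get_image(n);cv2.imwrite(f"pics/{n}0.png",im[...,::-1]);p=camera_params(n);print(n,p["vertical_fov"],p["cx"],p["cy"],p["dist_coeffs"],np.round(p["T"],3).tolist())
E
```

```text
{'clock': 0.0, 'joints': [1.107, 0.435, 0.025, 1.574, -0.012, 1.134, -0.075], 'dq': [-0.0, -0.001, 0.002, -0.001, 0.001, -0.0, -0.001], 'joint_efforts': [0.001, -66.785, 0.986, -31.446, -0.06, 0.043, 0.0], 'position': [0.22, -0.584, 0.226], 'ee_rot': [-3.089, -0.563, 0.001], 'force': [-0.018, 0.238, 0.04], 'ft_torque': [-0.001, 0.013, 0.029], 'gripper_force': 0.0, 'width': 0.998} 0.0188
scene 42.82716289658032 325.8935286023933 231.95519154609983 [0.03421738 0.         0.         0.         0.        ] [[-0.788, 0.346, -0.51, 1.265], [0.616, 0.44, -0.653, 1.063], [-0.002, -0.828, -0.56, 0.958], [0.0, 0.0, 0.0, 1.0]]
top 42.10836813980057 325.99372794451824 240.7335161236687 [-0.11874598  0.          0.          0.          0.        ] [[-0.008, -0.999, 0.045, 0.372], [-1.0, 0.008, 0.012, 0.012], [-0.012, -0.045, -0.999, 1.775], [0.0, 0.0, 0.0, 1.0]]
```

View pics/scene0.png

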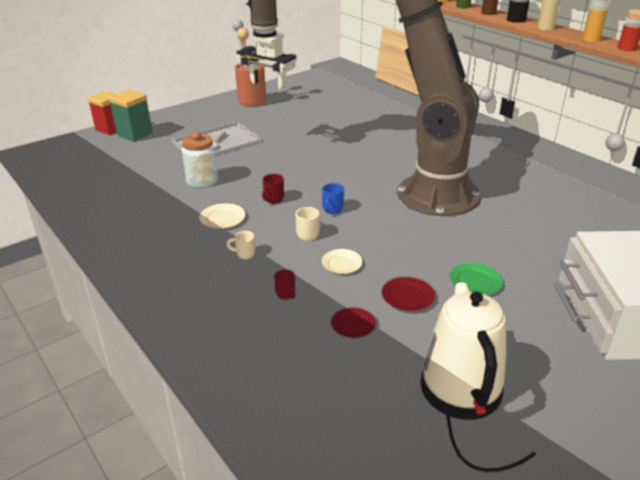

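View pics/top0.png

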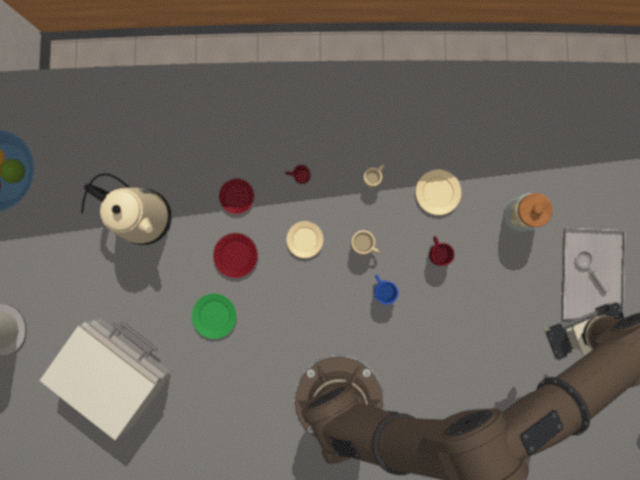

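The scene view shows the cups: tall maroon (273,188), tall cream (308,223), small maroon (285,284), small cream (245,245). The saucers are wide cream (222,215), narrow cream (342,262), wide maroon (408,293), narrow maroon (353,322). Look-alikes are the blue cup (333,198) and the green saucer (477,279). The top view shows the same: cups at (441,254), (363,242), (302,174), (373,177) and saucers at (438,192), (305,240), (236,256), (236,196). The blue cup is at (386,292) and the green saucer at (214,316).

```bash
cat > h.py <<'E'
import numpy as np,cv2
from cell import *
from scipy.optimize import minimize
from scipy.spatial.transform import Rotation as R
CUPS=["tall_maroon_cup_mid","tall_cream_cup_mid","small_maroon_cup_mid","small_cream_cup_mid"]
SAU=["wide_maroon_saucer","wide_cream_saucer","narrow_maroon_saucer","narrow_cream_saucer"]
def proj(P,c):
    f=240/np.tan(np.radians(c["vertical_fov"]/2));W=np.linalg.inv(c["T"])
    K=np.array([[f,0,c["cx"]],[0,f,c["cy"]],[0,0,1.]])
    return cv2.projectPoints(np.asarray(P,float).reshape(-1,1,3),cv2.Rodrigues(W[:3,:3])[0],W[:3,3],K,np.array(c["dist_coeffs"]))[0][:,0]
def ring(r,z):
    a=np.linspace(0,2*np.pi,48,endpoint=False);return np.c_[r*np.cos(a),r*np.sin(a),0*a+z]
def parts(name):
    if "cup" in name:
        h,r,f,a,b=(.074,.032,.026,.016,.064) if "tall" in name else (.060,.025,.020,.013,.052)
        hd=[[x,y,z] for x in(-.004,.004) for y,z in((r-.002,a),(r-.002,b),(r+.016,b),(r+.024,b-.012),(r+.024,a+.012),(r+.016,a))]
        return [np.r_[ring(f,0),ring(r,.017),ring(r,h)],np.array(hd)]
    r,f=(.065,.042) if "wide" in name else (.052,.034)
    return [np.r_[ring(f,0),ring(r,.014)]]
def render(name,q,c,S=4):
    m=np.zeros((480*S,640*S),np.uint8);Rz=R.from_euler("z",q[3]).as_matrix()
    for P in parts(name):
        u=(proj(P@Rz.T+[q[0],q[1],q[2]],c)+.5)*S-.5
        cv2.fillConvexPoly(m,cv2.convexHull(np.round(np.clip(u,-4e3,8e3)*16).astype(np.int32)),1,shift=4)
    return m
def iou(name,q,views,S=4):
    t=0
    for M,c in views:
        m=render(name,q,c,S);t+=(m&M).sum()/max(1,(m|M).sum())
    return t/len(views)
def fit(name,q0,views,S=4,yaws=None):
    V=[(cv2.resize(m.astype(np.uint8),None,fx=S,fy=S,interpolation=cv2.INTER_NEAREST),c) for m,c in views]
    best=None
    if yaws is None: yaws=np.arange(0,6.28,.4) if "cup" in name else [0]
    if len(yaws)>1: q0=[*q0[:3],max(yaws,key=lambda y:iou(name,[*q0[:3],y],V,S))]
    sc=np.array([.004,.004,.004,.25])
    r=minimize(lambda p:1-iou(name,np.array(q0)+p*sc,V,S),np.zeros(4),method="Nelder-Mead",options=dict(initial_simplex=np.r_[np.zeros((1,4)),np.eye(4)],xatol=.02,fatol=1e-4,maxiter=150))
    return np.array(q0)+r.x*sc,1-r.fun
def ground(px,c,z):
    f=240/np.tan(np.radians(c["vertical_fov"]/2));K=np.array([[f,0,c["cx"]],[0,f,c["cy"]],[0,0,1.]])
    d=c["T"][:3,:3]@np.r_[cv2.undistortPoints(np.array([[px]],float),K,np.array(c["dist_coeffs"]))[0,0],1];o=c["T"][:3,3]
    return o+d*(z-o[2])/d[2]
E
python3 - <<'E'
from h import *
C={n:camera_params(n) for n in("scene","top")};out={}
for n in C:
    im=get_image(n)
    for k in CUPS+SAU:
        for d in silhouettes(k,n):
            if d["p"]>.15:
                m=d["mask"];col=np.median(im[m],0)
                g=ground(d["pixel"],C[n],.03 if "cup" in k else .01)
                print(n,k,round(d["p"],2),np.round(d["pixel"]).astype(int),m.sum(),col,np.round(g[:2],3))
                out.setdefault((n,k),[]).append(d)
import pickle;pickle.dump((C,out),open("d.pkl","wb"));print(observe()["clock"])
E
```

```text
scene tall_cream_cup_mid 0.87 [336 197] 613 [ 46.  84. 159.] [ 0.283 -0.147]
scene tall_cream_cup_mid 0.76 [306 224] 681 [224. 203. 162.] [ 0.441 -0.081]
scene small_maroon_cup_mid 0.89 [285 283] 565 [84. 20. 26.] [0.634 0.092]
scene small_cream_cup_mid 0.6 [241 247] 519 [189. 170. 133.] [ 0.638 -0.099]
scene small_cream_cup_mid 0.43 [468 354] 8158 [228. 212. 175.] [0.469 0.523]
scene wide_maroon_saucer 0.9 [483 279] 1242 [ 72. 167.  88.] [0.226 0.361]
scene wide_maroon_saucer 0.72 [407 290] 1518 [123.  29.  36.] [0.404 0.277]
scene wide_cream_saucer 0.92 [223 213] 879 [248. 236. 195.] [ 0.577 -0.306]
scene narrow_maroon_saucer 0.8 [351 322] 1199 [81. 21. 26.] [0.583 0.282]
scene narrow_cream_saucer 0.69 [408 291] 1556 [123.  29.  36.] [0.403 0.282]
scene narrow_cream_saucer 0.55 [338 263] 776 [248. 237. 196.] [0.467 0.09 ]
top tall_cream_cup_mid 0.84 [364 244] 436 [166. 148. 116.] [ 0.44  -0.073]
top small_maroon_cup_mid 0.58 [302 172] 291 [73. 25. 31.] [0.646 0.1  ]
top small_cream_cup_mid 0.66 [374 177] 256 [160.5 143.  111. ] [ 0.629 -0.105]
top wide_maroon_saucer 0.84 [232 253] 1561 [114.  29.  37.] [0.42 0.3 ]
top wide_maroon_saucer 0.66 [214 316] 1603 [ 53. 143.  70.] [0.24  0.352]
top wide_maroon_saucer 0.58 [526 211] 1413 [148. 106.  68.] [ 0.532 -0.543]
top wide_cream_saucer 0.7 [438 193] 1535 [226. 207. 158.] [ 0.586 -0.287]
top narrow_maroon_saucer 0.88 [234 194] 1037 [80. 26. 31.] [0.586 0.294]
top narrow_cream_saucer 0.6 [304 239] 985 [227. 209. 161.] [0.459 0.095]
1.0
```

```bash
cat >> h.py <<'E'
def seg(im,px,half=45,thr=9):
    x,y=map(int,px);lab=cv2.cvtColor(im.astype(np.float32)/255,cv2.COLOR_RGB2LAB)
    bg=np.median(lab[max(0,y-half):y+half,max(0,x-half):x+half].reshape(-1,3),0)
    d=(np.linalg.norm(lab[...,1:]-bg[1:],axis=2)>thr).astype(np.uint8)
    _,L=cv2.connectedComponents(d,connectivity=4)
    w=L[y-3:y+4,x-3:x+4];w=w[w>0]
    m=(L==np.bincount(w).argmax()).astype(np.uint8)
    cs,_=cv2.findContours(m,cv2.RETR_EXTERNAL,cv2.CHAIN_APPROX_NONE)
    return cv2.drawContours(m,cs,-1,1,-1)>0
E
python3 - <<'E'
from h import *
px={"tall_maroon_cup_mid":[(273,188),(441,254)],"tall_cream_cup_mid":[(306,224),(364,242)],"small_maroon_cup_mid":[(285,283),(302,174)],"small_cream_cup_mid":[(246,246),(373,177)],
"wide_maroon_saucer":[(407,293),(236,256)],"wide_cream_saucer":[(222,215),(438,192)],"narrow_maroon_saucer":[(353,322),(236,196)],"narrow_cream_saucer":[(342,262),(305,240)]}
ims={};C={}
for n in("scene","top"): ims[n]=get_image(n);C[n]=camera_params(n)
vis={n:ims[n].copy() for n in ims};res={}
for k,p in px.items():
    V=[(seg(ims[n],p[i],70),C[n]) for i,n in enumerate(ims)]
    g=np.mean([ground(p[i],C[n],.03 if "cup" in k else .01) for i,n in enumerate(ims)],0)
    q,s=fit(k,[g[0],g[1],0,0],V);res[k]=q.tolist()
    each=[fit(k,q,[v],2,[0])[0] if 0 else 0 for v in V]
    print(k,[v[0].sum() for v in V],np.round(q,4),round(s,3))
    for (M,c),n in zip(V,ims):
        cs,_=cv2.findContours(render(k,q,c,1),0,1);cv2.drawContours(vis[n],cs,-1,(0,255,255),1)
import json;json.dump(res,open("res.json","w"))
a=cv2.resize(vis["scene"][160:345,190:450],None,fx=2.2,fy=2.2,interpolation=0)
b=cv2.resize(vis["top"][150:290,200:470],None,fx=2.2,fy=2.2,interpolation=0)
w=max(a.shape[1],b.shape[1]);o=np.zeros((a.shape[0]+b.shape[0],w,3),np.uint8);o[:a.shape[0],:a.shape[1]]=a;o[a.shape[0]:,:b.shape[1]]=b
o=o if o.shape[0]<=600 else cv2.resize(o,None,fx=600/o.shape[0],fy=600/o.shape[0]);cv2.imwrite("pics/fit1.png",o[...,::-1])
E
```

```text
tall_maroon_cup_mid [np.int64(601), np.int64(504)] [ 4.1050e-01 -2.8960e-01  1.5000e-03  5.1123e+00] 0.92
tall_cream_cup_mid [np.int64(733), np.int64(500)] [ 4.4660e-01 -6.9600e-02  2.6000e-03  5.7055e+00] 0.904
small_maroon_cup_mid [np.int64(565), np.int64(286)] [6.3860e-01 9.9300e-02 4.0000e-04 6.1267e+00] 0.886
small_cream_cup_mid [np.int64(603), np.int64(315)] [ 6.2790e-01 -9.9000e-02  1.7000e-03  3.9981e+00] 0.923
wide_maroon_saucer [np.int64(1519), np.int64(1644)] [ 0.4136  0.291   0.0017 -0.5498] 0.975
wide_cream_saucer [np.int64(934), np.int64(1676)] [ 0.5878 -0.2873  0.0023  0.1206] 0.956
narrow_maroon_saucer [np.int64(1116), np.int64(1017)] [ 0.5816  0.2873  0.0014 -0.1036] 0.963
narrow_cream_saucer [np.int64(833), np.int64(1110)] [ 0.457   0.0938  0.0023 -0.1531] 0.95
```

View pics/fit1.png

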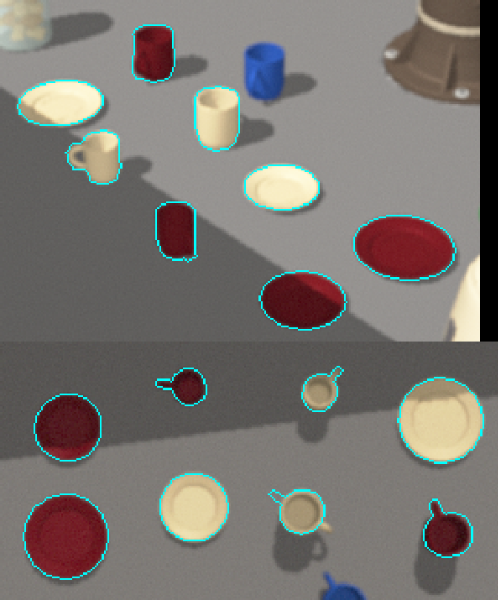

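The fitted outlines lie on all the objects. For the tall cream cup the handle came out flipped by 180° (it is really at lower right in the top view). Cup bottoms and saucers measure 0–2.6 mm above the counter, as they should. The candidates and my choices:
- Tall maroon cup: scene (273,188), against small maroon (285,284) and the blue look-alike (333,198).
- Tall cream cup: (308,223), against small cream (245,245) and the blue look-alike.
- Wide maroon saucer: (408,293), against narrow maroon (353,322) and the green look-alike (477,279).

I'll start with the tall maroon cup.

```bash
cat >> h.py <<'E'
def plan(x,y,z,yaw=None):
    s=observe();Rc=R.from_rotvec(s["ee_rot"]).as_matrix();cur=np.arctan2(Rc[1,1],Rc[0,1])
    a=cur if yaw is None else min([yaw+k*np.pi for k in range(-3,4)],key=lambda v:abs((v-cur)))
    T=np.array([[-np.sin(a),np.cos(a),0],[np.cos(a),np.sin(a),0],[0,0,-1.]]).T
    T=np.c_[[-np.sin(a),np.cos(a),0],[np.cos(a),np.sin(a),0],[0,0,-1]]
    d=Rc.T@(np.array([x,y,z])-s["position"])
    print("shift",np.round(d,4),"turn",np.round(R.from_matrix(Rc.T@T).as_rotvec(),3),"| pos",np.round(s["position"],4),"F",np.round(s["force"],1),"w",round(float(s["width"])*92,1),"t",round(s["clock"],2),"j",np.round(s["joints"],2))
E
python3 - <<'E'
from h import *
import json
r=json.load(open("res.json"))
V=[]
for n,p in(("scene",(306,224)),("top",(364,242))):
    V.append((seg(get_image(n),p,70,5),camera_params(n)))
q,s=fit("tall_cream_cup_mid",[*r["tall_cream_cup_mid"][:3],2.57],V,4,[2.57]);print([v[0].sum() for v in V],q,s)
r["tall_cream_cup_mid"]=q.tolist();json.dump(r,open("res.json","w"))
q=r["tall_maroon_cup_mid"];plan(q[0],q[1],.2,q[3])
c=camera_params("wrist");Rc=R.from_rotvec(observe()["ee_rot"]).as_matrix();print("cam in tool",np.round(Rc.T@(c["T"][:3,3]-observe()["position"]),3),c["vertical_fov"])
E
```

```text
[np.int64(787), np.int64(545)] [ 0.44683693 -0.06854999  0.0037266   2.57246994] 0.9147547539644729
shift [ 0.2819 -0.2092  0.0268] turn [ 0.    -0.    -0.039] | pos [ 0.2206 -0.5848  0.2268] F [ 0.4 -0.2 -0.1] w 92.2 t 1.2 j [ 1.11  0.43  0.02  1.57 -0.01  1.13 -0.08]
cam in tool [ 0.081 -0.001 -0.158] 71.2799809564826
```

Request:
jog_arm(motion=[[[0.282,-0.209,0.027,0,0,-0.039,-1],[0.282,-0.209,0.027,0,0,-0.039,-1],[0.282,-0.209,0.027,0,0,-0.039,-1],[0.282,-0.209,0.027,0,0,-0.039,-1],[0.282,-0.209,0.027,0,0,-0.039,-1],[0.282,-0.209,0.027,0,0,-0.039,-1],[0.282,-0.209,0.027,0,0,-0.039,-1],[0.282,-0.209,0.027,0,0,-0.039,-1],[0.282,-0.209,0.027,0,0,-0.039,-1],[0.282,-0.209,0.027,0,0,-0.039,-1]]], force=18)

```text
clock: 2.03
position: [0.4138, -0.2845, 0.1997]
ee_rot: [-3.075, -0.636, -0.003]
force: [-0.1, -0.6, -0.6]
width: 1.002
gripper_force: 0.0
```

Run:
```python
from h import *
import json
r=json.load(open("res.json"));q=r["tall_maroon_cup_mid"]
c=camera_params("wrist");im=get_image("wrist");vis=im.copy()
for k in r:
    u=proj([r[k][:3]],c)[0]
    if 0<u[0]<640 and 0<u[1]<480:
        print(k,u.round())
        cs,_=cv2.findContours(render(k,r[k],c,1),0,1);cv2.drawContours(vis,cs,-1,(0,255,255),1)
cv2.imwrite("pics/w1.png",vis[...,::-1])
plan(q[0],q[1],.021,q[3])
```

```text
tall_maroon_cup_mid [327. 217.]
tall_cream_cup_mid [133.  96.]
wide_cream_saucer [400.  47.]
shift [-0.0025  0.0015  0.1788] turn [-0.    -0.001  0.005] | pos [ 0.4121 -0.2874  0.1998] F [-0.4 -0.7  0.3] w 92.1 t 2.08 j [ 0.61  0.27 -0.13  1.89  0.04  0.98 -0.71]
```

View pics/w1.png

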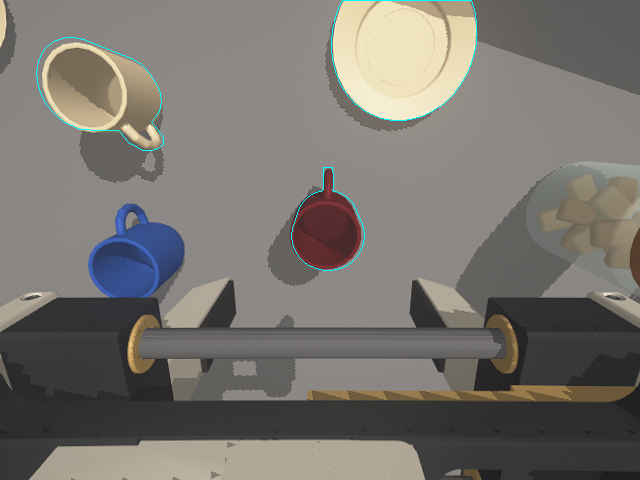

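The wrist view shows the maroon cup (327,217) with its handle up. The fitted outline matches to within a pixel or two. The tall cream cup is at about (100,92) and the wide cream saucer at (400,47). The blue look-alike (135,255) is well away. Going down.

Request:
jog_arm(motion=[[[0,0,0.04,0,0,0.005,-1],[0,0,0.08,0,0,0.005,-1],[0,0,0.12,0,0,0.005,-1],[0,0,0.15,0,0,0.005,-1],[0,0,0.165,0,0,0.005,-1],[0,0,0.175,0,0,0.005,-1],[0,0,0.179,0,0,0.005,-1],[0,0,0.179,0,0,0.005,-1],[0,0,0.179,0,0,0.005,-1]]])

```text
clock: 2.83
position: [0.4112, -0.2906, 0.0216]
ee_rot: [3.08, 0.615, 0.002]
force: [-0.6, -0.3, -0.6]
width: 0.999
gripper_force: 0.0
```

Request:
jog_arm(motion=[[[0,0,0,0,0,0,0.2],[0,0,0,0,0,0,0.2],[0,0,0,0,0,0,0.2],[0,0,0,0,0,0,0.2],[0,0,0,0,0,0,0.2],[0,0,0,0,0,0,0.2]]], force=18)

```text
clock: 3.33
position: [0.4106, -0.2895, 0.021]
ee_rot: [-3.081, -0.616, 0.0]
force: [-1.4, 1.2, 5.2]
width: 0.684
gripper_force: 18.0
```

Request:
jog_arm(motion=[[[0,0,-0.015,0,0,0,0.2],[0,0,-0.045,0,0,0,0.2],[0,0,-0.08,0,0,0,0.2],[0,0,-0.105,0,0,0,0.2],[0,0,-0.115,0,0,0,0.2],[0,0,-0.115,0,0,0,0.2]]])

```text
clock: 3.83
position: [0.4119, -0.2905, 0.1377]
ee_rot: [3.078, 0.615, 0.005]
force: [0.4, 0.5, -2.5]
width: 0.686
gripper_force: 18.0
```

Run:
```python
from h import *
import json
r=json.load(open("res.json"));q=r["wide_maroon_saucer"];plan(q[0],q[1],.136)
```

```text
shift [ 2.251e-01 -5.362e-01  4.000e-04] turn [ 0.004 -0.002  0.   ] | pos [ 0.4119 -0.2905  0.1377] F [ 0.4  0.5 -2.5] w 63.1 t 3.83 j [ 0.61  0.34 -0.13  1.97  0.06  0.83 -0.73]
```

Request:
jog_arm(motion=[[[0.006,-0.014,0,0,0,0,0.2],[0.017,-0.041,0,0,0,0,0.2],[0.031,-0.074,0,0,0,0,0.2],[0.046,-0.11,0,0,0,0,0.2],[0.061,-0.146,0,0,0,0,0.2],[0.076,-0.182,0,0,0,0,0.2],[0.091,-0.218,0,0,0,0,0.2],[0.106,-0.254,0,0,0,0,0.2],[0.121,-0.29,0,0,0,0,0.2],[0.136,-0.326,0,0,0,0,0.2]]])

```text
clock: 4.67
position: [0.4093, 0.065, 0.134]
ee_rot: [-3.081, -0.616, 0.004]
force: [2.0, -0.9, -2.2]
width: 0.687
gripper_force: 18.0
```

Request:
jog_arm(motion=[[[0.015,-0.036,0,0,0,0,0.2],[0.03,-0.072,0,0,0,0,0.2],[0.045,-0.108,0,0,0,0,0.2],[0.06,-0.144,0,0,0,0,0.2],[0.073,-0.177,0,0,0,0,0.2],[0.082,-0.199,0,0,0,0,0.2],[0.087,-0.208,0,0,0,0,0.2],[0.089,-0.21,0,0,0,0,0.2],[0.089,-0.21,0,0,0,0,0.2],[0.089,-0.21,0,0,0,0,0.2]]])

```text
clock: 5.5
position: [0.4122, 0.2895, 0.1346]
ee_rot: [3.079, 0.613, -0.003]
force: [0.8, 0.1, -3.0]
width: 0.685
gripper_force: 18.0
```

Run:
```python
from h import *
import json
r=json.load(open("res.json"));q=r["wide_maroon_saucer"];plan(q[0],q[1],.027)
c=camera_params("wrist");im=get_image("wrist");vis=im.copy()
for k in ("wide_maroon_saucer","narrow_maroon_saucer","narrow_cream_saucer"):
    cs,_=cv2.findContours(render(k,r[k],c,1),0,1);cv2.drawContours(vis,cs,-1,(0,255,255),1)
cv2.imwrite("pics/w2.png",vis[...,::-1])
```

```text
shift [ 0.0022 -0.001   0.1076] turn [ 0.001  0.002 -0.   ] | pos [0.4122 0.2895 0.1346] F [ 0.8  0.1 -3. ] w 63.0 t 5.5 j [-0.42  0.38 -0.38  1.95  0.18  0.85 -2.08]
```

View pics/w2.png

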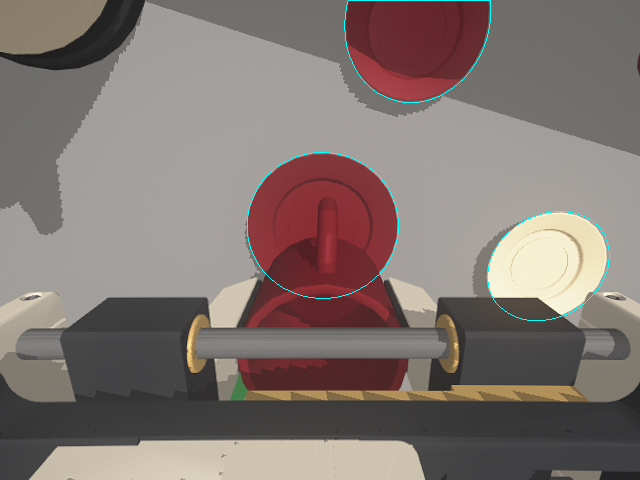

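The wrist view shows the held cup above the wide maroon saucer (322,225), and the fitted saucer outlines match. Lowering.

Request:
jog_arm(motion=[[[0.001,-0.001,0.03,0,0,0,0.2],[0.001,-0.001,0.06,0,0,0,0.2],[0.001,-0.001,0.085,0,0,0,0.2],[0.001,-0.001,0.096,0,0,0,0.2],[0.001,-0.001,0.101,0,0,0,0.2],[0.001,-0.001,0.105,0,0,0,0.2],[0.001,-0.001,0.107,0,0,0,0.2],[0.001,-0.001,0.108,0,0,0,0.2],[0.001,-0.001,0.108,0,0,0,0.2],[0.001,-0.001,0.108,0,0,0,0.2]]])

```text
clock: 6.38
position: [0.4133, 0.2933, 0.0285]
ee_rot: [-3.08, -0.616, -0.002]
force: [-0.3, -0.1, -2.7]
width: 0.68
gripper_force: 18.0
```

Run:
```python
from h import *
for i in range(3):
    plan(.4136,.291,.027); get_image("top")
```

```text
shift [-0.0006  0.0022  0.0015] turn [-0.    -0.001 -0.   ] | pos [0.4133 0.2933 0.0285] F [-0.3 -0.1 -2.7] w 62.6 t 6.38 j [-0.48  0.53 -0.32  2.04  0.29  0.61 -2.17]
shift [-0.0005  0.0022  0.0014] turn [-0.    -0.001 -0.   ] | pos [0.4132 0.2932 0.0284] F [ 0.1  0.8 -1.6] w 63.0 t 6.43 j [-0.48  0.53 -0.32  2.04  0.29  0.61 -2.17]
shift [-0.0004  0.0022  0.0013] turn [-0.    -0.001 -0.   ] | pos [0.4132 0.2932 0.0283] F [ 0.3  0.5 -1.8] w 62.9 t 6.48 j [-0.48  0.53 -0.32  2.04  0.29  0.61 -2.17]
```

Request:
jog_arm(motion=[[[0,0.001,0,0,0,0,0.2],[0,0.002,0.0005,0,0,0,0.2],[0,0.002,0.001,0,0,0,0.2],[0,0.002,0.0015,0,0,0,0.2],[0,0.002,0.0015,0,0,0,0.2],[0,0.002,0.0015,0,0,0,0.2]]])

```text
clock: 7.03
position: [0.4139, 0.2908, 0.027]
ee_rot: [3.08, 0.615, 0.001]
force: [-2.7, -2.8, 11.1]
width: 0.682
gripper_force: 18.0
```

Request:
jog_arm(motion=[[[0,0,0,0,0,0,-0.45],[0,0,0,0,0,0,-0.6],[0,0,0,0,0,0,-0.8],[0,0,0,0,0,0,-1],[0,0,-0.005,0,0,0,-1],[0,0,-0.02,0,0,0,-1],[0,0,-0.06,0,0,0,-1],[0,0,-0.1,0,0,0,-1],[0,0,-0.14,0,0,0,-1],[0,0,-0.16,0,0,0,-1]]])

```text
clock: 7.87
position: [0.4145, 0.2924, 0.1911]
ee_rot: [-3.078, -0.616, -0.007]
force: [0.5, 0.4, -0.4]
width: 0.999
gripper_force: 0.0
```

```bash
cat > chk.py <<'E'
from h import *
import sys,json
# python chk.py cup saucer topx topy : refit placed cup and saucer using top+scene
r=json.load(open("res.json"));cup,sau=sys.argv[1:3]
q=r[sau];c=camera_params("top");im=get_image("top");u=proj([[q[0],q[1],.02]],c)[0].astype(int)
qq,s=fit(sau,r[sau],[(seg(im,u,90),c)],4,[0]) ; print("saucer blob(top) fit",qq.round(4),round(s,3),"was",np.round(q[:2],4))
cv2.imwrite(sys.argv[3],cv2.resize(im[u[1]-40:u[1]+40,u[0]-50:u[0]+50],None,fx=5,fy=5)[...,::-1])
E
python3 chk.py tall_maroon_cup_mid wide_maroon_saucer pics/c1.png
python3 - <<'E'
from h import *
import json
r=json.load(open("res.json"));q=r["small_maroon_cup_mid"];plan(q[0],q[1],.18,q[3])
E
```

```text
saucer blob(top) fit [  0.6013   0.9483  -3.9276 241.9692] 0.65 was [0.4136 0.291 ]
shift [0.131  0.2649 0.0139] turn [ 0.002 -0.009 -1.019] | pos [0.4157 0.2934 0.1933] F [1.8 1.4 2.9] w 91.8 t 7.92 j [-0.4   0.31 -0.41  1.88  0.15  0.97 -2.04]
```

Request:
jog_arm(motion=[[[0.015,0.03,0,0,0,-0.12,-1],[0.03,0.06,0,0,0,-0.24,-1],[0.045,0.09,0,0,0,-0.36,-1],[0.06,0.12,0.002,0,0,-0.48,-1],[0.075,0.15,0.004,0,0,-0.6,-1],[0.09,0.18,0.006,0,0,-0.72,-1],[0.105,0.215,0.008,0,0,-0.84,-1],[0.12,0.245,0.008,0,0,-0.96,-1],[0.131,0.265,0.008,0,0,-1.019,-1],[0.131,0.265,0.008,0,0,-1.019,-1]]])

```text
clock: 8.75
position: [0.6399, 0.0906, 0.1773]
ee_rot: [2.391, 2.034, -0.002]
force: [-0.4, -0.7, -0.6]
width: 1.002
gripper_force: 0.0
```

```bash
cat > wr.py <<'E'
from h import *
import sys,json
# python wr.py picture cup z : refine a cup with the wrist view (+top/scene values), overlay, plan
r=json.load(open("res.json"));k=sys.argv[2]
get_image("top");get_image("top");c=camera_params("wrist");im=get_image("wrist");vis=im.copy();q=r[k]
u=proj([[q[0],q[1],.03]],c)[0]
M=seg(im,u,120,7);q2=[*q[:2],0.0,q[3]];v,s=fit(k,q2,[(M,c)],2,[q[3]]);print("wrist fit",v.round(4),round(s,3),"prior",np.round(q,4),M.sum())
for n in r:
    cs,_=cv2.findContours(render(n,r[n],c,1),0,1);cv2.drawContours(vis,cs,-1,(0,255,255),1)
cv2.imwrite(sys.argv[1],vis[...,::-1]);plan(q[0],q[1],float(sys.argv[3]),q[3])
E
python3 wr.py pics/w3.png small_maroon_cup_mid .017
```

```text
wrist fit [ 6.3850e-01  9.8800e-02 -4.3000e-03  6.1723e+00] 0.974 prior [6.3860e-01 9.9300e-02 4.0000e-04 6.1267e+00] 3124
shift [0.0023 0.0026 0.161 ] turn [-0.001 -0.001 -0.001] | pos [0.6358 0.0974 0.178 ] F [-0.5  1.3  0.1] w 91.9 t 8.9 j [ 0.1   0.56 -0.52  1.55  0.3   1.11 -0.64]
```

View pics/w3.png

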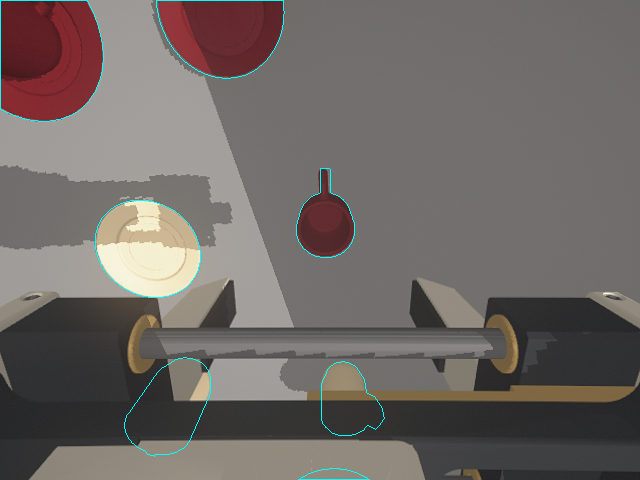

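The wrist view shows the small maroon cup at (325,225), and the wrist fit agrees with the first fit to within 0.5 mm. At top left, the wide maroon saucer is still on its outline with the tall cup standing on it. Descending.

Request:
jog_arm(motion=[[[0.002,0.002,0.035,0,0,0,-1],[0.002,0.002,0.075,0,0,0,-1],[0.002,0.002,0.11,0,0,0,-1],[0.002,0.002,0.14,0,0,0,-1],[0.002,0.002,0.155,0,0,0,-1],[0.002,0.002,0.16,0,0,0,-1],[0.002,0.002,0.161,0,0,0,-1],[0.002,0.002,0.161,0,0,0,-1]]])

```text
clock: 9.57
position: [0.6389, 0.0997, 0.0183]
ee_rot: [2.388, 2.041, 0.002]
force: [-0.3, -0.4, 0.1]
width: 1.001
gripper_force: 0.0
```

Request:
jog_arm(motion=[[[0,0,0,0,0,0,0.4],[0,0,0,0,0,0,0.4],[0,0,0,0,0,0,0.4],[0,0,0,0,0,0,0.4],[0,0,0,0,0,0,0.4],[0,0,0,0,0,0,0.4],[0,0,0,0,0,0,0.4]]], force=15)

```text
clock: 10.15
position: [0.6387, 0.0984, 0.0173]
ee_rot: [2.389, 2.04, 0.0]
force: [-0.1, -0.2, 0.4]
width: 0.544
gripper_force: 0.0
```

Run:
```python
from h import *
import json
r=json.load(open("res.json"));q=r["narrow_maroon_saucer"];plan(q[0],q[1],.132)
```

```text
shift [ 0.1776 -0.086  -0.1147] turn [ 0.  0. -0.] | pos [0.6387 0.0984 0.0173] F [-0.1 -0.2  0.4] w 50.0 t 10.15 j [ 0.05  0.74 -0.45  1.68  0.41  0.82 -0.73]
```

Request:
jog_arm(motion=[[[0,0,0,0,0,0,0.4],[0,0,0,0,0,0,0.4],[0,0,-0.01,0,0,0,0.4],[0,0,-0.03,0,0,0,0.4],[0,0,-0.06,0,0,0,0.4],[0.01,-0.005,-0.09,0,0,0,0.4],[0.03,-0.015,-0.11,0,0,0,0.4],[0.06,-0.03,-0.115,0,0,0,0.4],[0.095,-0.046,-0.115,0,0,0,0.4],[0.13,-0.063,-0.115,0,0,0,0.4]]])

```text
clock: 10.98
position: [0.5969, 0.2375, 0.1338]
ee_rot: [2.39, 2.037, 0.002]
force: [0.7, -0.8, -1.8]
width: 0.528
gripper_force: 15.0
```

Request:
jog_arm(motion=[[[0.025,-0.012,0,0,0,0,0.4],[0.04,-0.02,0,0,0,0,0.4],[0.0475,-0.023,0,0,0,0,0.4],[0.0475,-0.023,0,0,0,0,0.4],[0.0475,-0.023,0,0,0,0,0.4],[0.0475,-0.023,0,0,0,0,0.4]]])

```text
clock: 11.48
position: [0.5826, 0.2848, 0.1321]
ee_rot: [2.39, 2.036, -0.001]
force: [-0.3, 0.4, -0.7]
width: 0.537
gripper_force: 15.0
```

Run:
```python
from h import *
import json
r=json.load(open("res.json"));q=r["narrow_maroon_saucer"];plan(q[0],q[1],.0245)
```

```text
shift [ 0.0024 -0.0014  0.1076] turn [ 0.001  0.002 -0.   ] | pos [0.5826 0.2848 0.1321] F [-0.3  0.4 -0.7] w 49.4 t 11.48 j [-0.21  0.61 -0.51  1.59  0.33  1.03 -0.98]
```

Request:
jog_arm(motion=[[[0.001,-0.001,0.03,0,0,0,0.4],[0.0015,-0.001,0.06,0,0,0,0.4],[0.0015,-0.001,0.085,0,0,0,0.4],[0.0015,-0.001,0.096,0,0,0,0.4],[0.0015,-0.001,0.101,0,0,0,0.4],[0.0015,-0.001,0.104,0,0,0,0.4],[0.0015,-0.001,0.106,0,0,0,0.4],[0.0015,-0.001,0.107,0,0,0,0.4],[0.0015,-0.001,0.107,0,0,0,0.4],[0.0015,-0.001,0.107,0,0,0,0.4]]])

```text
clock: 12.32
position: [0.5813, 0.2892, 0.0262]
ee_rot: [2.389, 2.04, 0.002]
force: [-0.9, -0.6, -1.3]
width: 0.531
gripper_force: 15.0
```

Run:
```python
from h import *
import json
r=json.load(open("res.json"));q=r["narrow_maroon_saucer"];get_image("top");plan(q[0],q[1],.0235);get_image("top");plan(q[0],q[1],.0235)
```

```text
shift [-0.0018  0.0007  0.0026] turn [ 0.001 -0.001  0.   ] | pos [0.5812 0.2892 0.0261] F [-0.5  0.2 -1.4] w 48.9 t 12.37 j [-0.25  0.73 -0.46  1.67  0.41  0.84 -1.04]
shift [-0.0018  0.0007  0.0025] turn [ 0.001 -0.001  0.   ] | pos [0.5812 0.2891 0.026 ] F [-0.8 -0.6 -1.1] w 49.1 t 12.42 j [-0.25  0.73 -0.46  1.67  0.41  0.84 -1.04]
```

Request:
jog_arm(motion=[[[-0.001,0,0.0005,0,0,0,0.4],[-0.0015,0.0005,0.001,0,0,0,0.4],[-0.0015,0.0005,0.0015,0,0,0,0.4],[-0.0015,0.0005,0.002,0,0,0,0.4],[-0.0015,0.0005,0.0025,0,0,0,0.4],[-0.0015,0.0005,0.0025,0,0,0,0.4],[-0.0015,0.0005,0.0025,0,0,0,0.4]]])

```text
clock: 13.0
position: [0.5812, 0.2872, 0.0233]
ee_rot: [2.389, 2.04, 0.0]
force: [-1.5, -2.5, 4.9]
width: 0.535
gripper_force: 15.0
```

Request:
jog_arm(motion=[[[0,0,0,0,0,0,-0.2],[0,0,0,0,0,0,-0.4],[0,0,0,0,0,0,-0.7],[0,0,0,0,0,0,-1],[0,0,-0.005,0,0,0,-1],[0,0,-0.02,0,0,0,-1],[0,0,-0.055,0,0,0,-1],[0,0,-0.095,0,0,0,-1],[0,0,-0.135,0,0,0,-1],[0,0,-0.155,0,0,0,-1]]])

```text
clock: 13.83
position: [0.5823, 0.2888, 0.1833]
ee_rot: [2.388, 2.04, 0.009]
force: [1.2, 1.3, 0.2]
width: 0.996
gripper_force: 0.0
```

Run:
```python
from h import *
import json
r=json.load(open("res.json"));q=r["small_cream_cup_mid"];plan(q[0],q[1],.18,q[3])
```

```text
shift [-0.376   0.1056  0.0022] turn [ 0.006 -0.002 -1.013] | pos [0.5823 0.2888 0.1833] F [1.2 1.3 0.2] w 91.7 t 13.83 j [-0.2   0.57 -0.53  1.53  0.3   1.12 -0.95]
```

Request:
jog_arm(motion=[[[-0.036,0.01,0,0,0,-0.11,-1],[-0.073,0.02,0,0,0,-0.23,-1],[-0.11,0.031,0,0,0,-0.34,-1],[-0.147,0.041,0,0,0,-0.45,-1],[-0.184,0.052,0,0,0,-0.56,-1],[-0.221,0.062,0,0,0,-0.67,-1],[-0.258,0.072,0,0,0,-0.78,-1],[-0.295,0.083,0,0,0,-0.89,-1],[-0.332,0.093,0,0,0,-0.96,-1],[-0.365,0.103,0,0,0,-1.013,-1]]])

```text
clock: 14.67
position: [0.6255, -0.0924, 0.178]
ee_rot: [1.095, 2.944, -0.001]
force: [0.6, -0.1, -0.5]
width: 1.002
gripper_force: 0.0
```

```bash
python3 wr.py pics/w4.png small_cream_cup_mid .017
```

```text
wrist fit [ 6.27e-01 -9.92e-02 -2.00e-03  3.99e+00] 0.975 prior [ 6.2790e-01 -9.9000e-02  1.7000e-03  3.9981e+00] 3057
shift [-0.005  -0.002   0.1603] turn [-0.001  0.    -0.007] | pos [ 0.6256 -0.094   0.1773] F [0.4 1.5 0.8] w 92.0 t 14.82 j [ 0.54  0.6  -0.74  1.57  0.44  1.14  0.55]
```

View pics/w4.png

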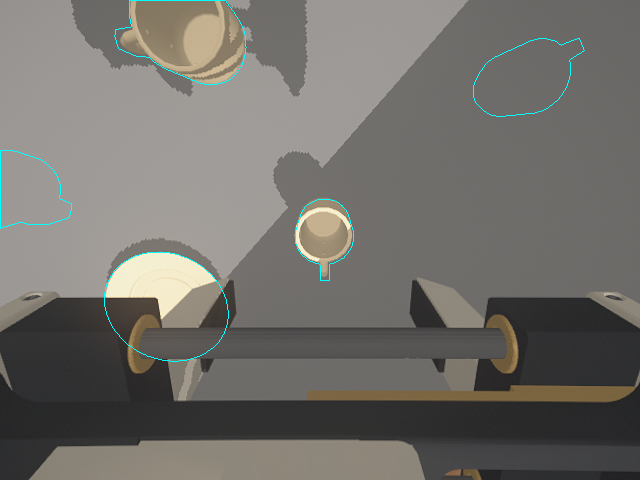

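The wrist view shows the small cream cup at (324,232) with its handle toward the wrist. The wrist fit agrees to within 1 mm. The empty outlines are the old places of the maroon cups. Descending and gripping.

Request:
jog_arm(motion=[[[-0.005,-0.002,0.035,0,0,0,-1],[-0.005,-0.002,0.075,0,0,0,-1],[-0.005,-0.002,0.11,0,0,0,-1],[-0.005,-0.002,0.14,0,0,0,-1],[-0.005,-0.002,0.155,0,0,0,-1],[-0.005,-0.002,0.16,0,0,0,-1],[-0.005,-0.002,0.1605,0,0,0,-1],[-0.005,-0.002,0.1605,0,0,0,-1]]])

```text
clock: 15.48
position: [0.6293, -0.0934, 0.0188]
ee_rot: [1.098, 2.942, 0.001]
force: [0.7, 0.4, 1.1]
width: 1.001
gripper_force: 0.0
```

Request:
jog_arm(motion=[[[0,0,0,0,0,0,0.4],[0,0,0,0,0,0,0.4],[0,0,0,0,0,0,0.4],[0,0,0,0,0,0,0.4],[0,0,0,0,0,0,0.4],[0,0,0,0,0,0,0.4],[0,0,0,0,0,0,0.4],[0,0,0,0,0,0,0.4],[0,0,0,0,0,0,0.4]]], force=15)

```text
clock: 16.23
position: [0.6278, -0.0947, 0.0172]
ee_rot: [-1.1, -2.942, 0.002]
force: [-3.5, -2.3, 3.6]
width: 0.528
gripper_force: 15.0
```

Run:
```python
from h import *
import json
r=json.load(open("res.json"));q=r["narrow_cream_saucer"];plan(q[0],q[1],.132)
```

```text
shift [ 0.2526  0.0302 -0.1148] turn [-0.001  0.     0.   ] | pos [ 0.6278 -0.0947  0.0172] F [-3.5 -2.3  3.6] w 48.6 t 16.23 j [ 0.48  0.77 -0.65  1.7   0.58  0.87  0.44]
```

Request:
jog_arm(motion=[[[0,0,-0.01,0,0,0,0.4],[0,0,-0.03,0,0,0,0.4],[0,0,-0.06,0,0,0,0.4],[0.01,0.001,-0.09,0,0,0,0.4],[0.03,0.003,-0.11,0,0,0,0.4],[0.06,0.007,-0.115,0,0,0,0.4],[0.095,0.011,-0.115,0,0,0,0.4],[0.13,0.015,-0.115,0,0,0,0.4],[0.165,0.02,-0.115,0,0,0,0.4],[0.2,0.024,-0.115,0,0,0,0.4]]])

```text
clock: 17.07
position: [0.4917, 0.0568, 0.1329]
ee_rot: [1.098, 2.943, 0.001]
force: [0.9, 0.4, -1.7]
width: 0.527
gripper_force: 15.0
```

Request:
jog_arm(motion=[[[0.025,0.003,0,0,0,0,0.4],[0.044,0.005,0,0,0,0,0.4],[0.054,0.006,0,0,0,0,0.4],[0.055,0.006,0,0,0,0,0.4],[0.055,0.006,0,0,0,0,0.4],[0.055,0.006,0,0,0,0,0.4]]])

```text
clock: 17.57
position: [0.4563, 0.0948, 0.1323]
ee_rot: [1.101, 2.942, 0.0]
force: [0.8, 0.3, -2.5]
width: 0.529
gripper_force: 15.0
```

Run:
```python
from h import *
import json
r=json.load(open("res.json"));q=r["narrow_cream_saucer"];get_image("top");plan(q[0]-.002,q[1]+.0017,.025)
```

```text
shift [ 0.0016 -0.0002  0.1072] turn [ 0.  0. -0.] | pos [0.4563 0.0947 0.1322] F [ 0.4  0.1 -2.1] w 48.9 t 17.62 j [ 0.32  0.42 -0.82  2.02  0.4   0.87  0.14]
```

Request:
jog_arm(motion=[[[0.001,0,0.03,0,0,0,0.4],[0.001,0,0.06,0,0,0,0.4],[0.001,0,0.085,0,0,0,0.4],[0.001,0,0.096,0,0,0,0.4],[0.001,0,0.101,0,0,0,0.4],[0.001,0,0.104,0,0,0,0.4],[0.001,0,0.106,0,0,0,0.4],[0.001,0,0.1065,0,0,0,0.4],[0.001,0,0.1065,0,0,0,0.4],[0.001,0,0.1065,0,0,0,0.4]]])

```text
clock: 18.45
position: [0.4551, 0.0965, 0.0265]
ee_rot: [1.099, 2.942, 0.001]
force: [-0.4, -0.4, -2.0]
width: 0.528
gripper_force: 15.0
```

Run:
```python
from h import *
import json
r=json.load(open("res.json"));q=r["narrow_cream_saucer"];get_image("top");plan(q[0]-.002,q[1]+.0017,.0235)
```

```text
shift [-0.0006 -0.0006  0.0029] turn [ 0.001  0.001 -0.   ] | pos [0.455  0.0964 0.0264] F [-0.4 -0.9 -1.9] w 49.0 t 18.5 j [ 0.19  0.57 -0.68  2.12  0.6   0.65 -0.05]
```

Request:
jog_arm(motion=[[[0,0,0.0005,0,0,0,0.4],[-0.0005,-0.0005,0.001,0,0,0,0.4],[-0.0005,-0.0005,0.0015,0,0,0,0.4],[-0.0005,-0.0005,0.002,0,0,0,0.4],[-0.0005,-0.0005,0.0025,0,0,0,0.4],[-0.0005,-0.0005,0.0028,0,0,0,0.4],[-0.0005,-0.0005,0.0028,0,0,0,0.4]]])

```text
clock: 19.08
position: [0.4545, 0.0957, 0.0231]
ee_rot: [1.099, 2.943, -0.001]
force: [-1.5, -1.2, 4.7]
width: 0.529
gripper_force: 15.0
```

Request:
jog_arm(motion=[[[0,0,0,0,0,0,-0.2],[0,0,0,0,0,0,-0.4],[0,0,0,0,0,0,-0.7],[0,0,0,0,0,0,-1],[0,0,-0.005,0,0,0,-1],[0,0,-0.02,0,0,0,-1],[0,0,-0.055,0,0,0,-1],[0,0,-0.095,0,0,0,-1],[0,0,-0.135,0,0,0,-1],[0,0,-0.165,0,0,0,-1]]])

```text
clock: 19.92
position: [0.4546, 0.0965, 0.1911]
ee_rot: [1.097, 2.943, 0.002]
force: [2.2, 0.6, -0.7]
width: 0.998
gripper_force: 0.0
```

Run:
```python
from h import *
import json
r=json.load(open("res.json"));q=r["tall_cream_cup_mid"];plan(q[0],q[1],.19,q[3])
```

```text
shift [-0.1022 -0.1299  0.001 ] turn [ 2.000e-03 -1.000e-03  1.426e+00] | pos [0.4546 0.0965 0.1911] F [ 2.2  0.6 -0.7] w 91.8 t 19.92 j [ 0.39  0.34 -0.88  1.95  0.31  1.    0.22]
```

Request:
jog_arm(motion=[[[-0.01,-0.013,0,0,0,0.12,-1],[-0.02,-0.026,0,0,0,0.24,-1],[-0.03,-0.04,0,0,0,0.36,-1],[-0.04,-0.053,0,0,0,0.48,-1],[-0.05,-0.066,0,0,0,0.6,-1],[-0.06,-0.079,0,0,0,0.72,-1],[-0.07,-0.092,0,0,0,0.84,-1],[-0.08,-0.105,0,0,0,0.96,-1],[-0.09,-0.117,0,0,0,1.08,-1],[-0.102,-0.13,0,0,0,1.2,-1]]])

```text
clock: 20.75
position: [0.446, -0.0696, 0.1883]
ee_rot: [-2.574, -1.802, -0.0]
force: [-0.1, -0.1, -0.0]
width: 0.998
gripper_force: 0.0
```

Request:
jog_arm(motion=[[[0,0,0,0,0,0.12,-1],[0,0,0,0,0,0.226,-1],[0,0,0,0,0,0.226,-1],[0,0,0,0,0,0.226,-1]]])

```text
clock: 21.08
position: [0.4463, -0.0691, 0.1882]
ee_rot: [2.753, 1.513, 0.0]
force: [0.3, 0.4, 0.4]
width: 1.001
gripper_force: 0.0
```

```bash
python3 wr.py pics/w5.png tall_cream_cup_mid .021
```

```text
wrist fit [ 0.4443 -0.0704 -0.0043  2.5779] 0.981 prior [ 0.4468 -0.0685  0.0037  2.5725] 4859
shift [0.0007 0.0002 0.167 ] turn [-0.    -0.     0.002] | pos [ 0.4463 -0.0691  0.188 ] F [ 0.  -0.6 -0.1] w 92.1 t 21.23 j [ 0.49  0.25 -0.53  1.99  0.15  0.94 -0.69]
```

View pics/w5.png

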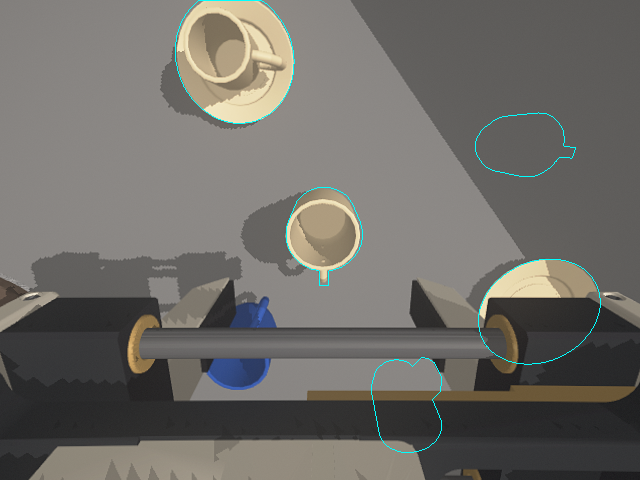

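The wrist view shows the tall cream cup at (324,232). At top (235,60) the small cream cup stands in the middle of its narrow saucer, which has not moved. The blue look-alike (240,345) is clear of the fingers. Descending.

Request:
jog_arm(motion=[[[-0.001,0,0.035,0,0,0,-1],[-0.001,0,0.075,0,0,0,-1],[-0.001,0,0.11,0,0,0,-1],[-0.001,0,0.145,0,0,0,-1],[-0.001,0,0.16,0,0,0,-1],[-0.001,0,0.166,0,0,0,-1],[-0.001,0,0.167,0,0,0,-1],[-0.001,0,0.167,0,0,0,-1],[-0.001,0,0.167,0,0,0,-1]]])

```text
clock: 21.98
position: [0.4469, -0.0702, 0.0221]
ee_rot: [2.755, 1.507, 0.003]
force: [0.7, -0.5, 1.0]
width: 0.998
gripper_force: 0.0
```

Request:
jog_arm(motion=[[[0,0,0,0,0,0,0.2],[0,0,0,0,0,0,0.2],[0,0,0,0,0,0,0.2],[0,0,0,0,0,0,0.2],[0,0,0,0,0,0,0.2],[0,0,0,0,0,0,0.2],[0,0,0,0,0,0,0.2]]], force=18)

```text
clock: 22.57
position: [0.4459, -0.0703, 0.0212]
ee_rot: [2.756, 1.507, 0.0]
force: [-1.0, -0.1, 5.5]
width: 0.677
gripper_force: 18.0
```

Run:
```python
from h import *
import json
r=json.load(open("res.json"));q=r["wide_cream_saucer"];plan(q[0],q[1],.136)
```

```text
shift [-0.1061  0.2367 -0.1147] turn [ 0.  0. -0.] | pos [ 0.4459 -0.0703  0.0212] F [-1.  -0.1  5.5] w 62.3 t 22.57 j [ 0.36  0.5  -0.41  2.17  0.38  0.54 -0.91]
```

Request:
jog_arm(motion=[[[0,0,-0.01,0,0,0,0.2],[0,0,-0.03,0,0,0,0.2],[0,0,-0.06,0,0,0,0.2],[-0.004,0.009,-0.09,0,0,0,0.2],[-0.012,0.027,-0.11,0,0,0,0.2],[-0.025,0.055,-0.115,0,0,0,0.2],[-0.039,0.087,-0.115,0,0,0,0.2],[-0.053,0.119,-0.115,0,0,0,0.2],[-0.067,0.151,-0.115,0,0,0,0.2],[-0.082,0.183,-0.115,0,0,0,0.2]]])

```text
clock: 23.4
position: [0.5559, -0.2392, 0.1364]
ee_rot: [-2.756, -1.507, 0.0]
force: [-0.3, 0.6, -2.7]
width: 0.675
gripper_force: 18.0
```

Request:
jog_arm(motion=[[[-0.012,0.027,0,0,0,0,0.2],[-0.02,0.045,0,0,0,0,0.2],[-0.024,0.053,0,0,0,0,0.2],[-0.024,0.0535,0,0,0,0,0.2],[-0.024,0.0535,0,0,0,0,0.2],[-0.024,0.0535,0,0,0,0,0.2]]])

```text
clock: 23.9
position: [0.5871, -0.2851, 0.136]
ee_rot: [-2.754, -1.509, 0.0]
force: [-0.0, 1.1, -1.8]
width: 0.677
gripper_force: 18.0
```

Run:
```python
from h import *
import json
r=json.load(open("res.json"));q=r["wide_cream_saucer"];get_image("top");plan(q[0],q[1],.029)
```

```text
shift [-0.0015  0.0018  0.1072] turn [-0.001 -0.    -0.   ] | pos [ 0.5872 -0.2851  0.1362] F [-0.2  0.5 -2. ] w 62.6 t 23.95 j [ 0.64  0.6  -0.43  1.58  0.28  1.03 -0.43]
```

Request:
jog_arm(motion=[[[-0.001,0.0015,0.03,0,0,0,0.2],[-0.001,0.0015,0.06,0,0,0,0.2],[-0.001,0.0015,0.085,0,0,0,0.2],[-0.001,0.0015,0.096,0,0,0,0.2],[-0.001,0.0015,0.101,0,0,0,0.2],[-0.001,0.0015,0.104,0,0,0,0.2],[-0.001,0.0015,0.106,0,0,0,0.2],[-0.001,0.0015,0.1065,0,0,0,0.2],[-0.001,0.0015,0.1065,0,0,0,0.2],[-0.001,0.0015,0.1065,0,0,0,0.2]]])

```text
clock: 24.78
position: [0.589, -0.2889, 0.0305]
ee_rot: [2.755, 1.506, 0.002]
force: [-0.3, 0.1, -2.0]
width: 0.679
gripper_force: 18.0
```

Run:
```python
from h import *
import json
r=json.load(open("res.json"));q=r["wide_cream_saucer"];get_image("top");plan(q[0],q[1],.0272)
```

```text
shift [ 0.0008 -0.0018  0.0031] turn [ 0.001 -0.     0.   ] | pos [ 0.5889 -0.289   0.0303] F [-0.8  0.  -2.5] w 62.6 t 24.83 j [ 0.62  0.72 -0.38  1.65  0.34  0.83 -0.48]
```

Request:
jog_arm(motion=[[[0,-0.0005,0.0005,0,0,0,0.2],[0.0005,-0.001,0.001,0,0,0,0.2],[0.0005,-0.0015,0.0015,0,0,0,0.2],[0.0005,-0.0015,0.002,0,0,0,0.2],[0.0005,-0.0015,0.0025,0,0,0,0.2],[0.0005,-0.0015,0.003,0,0,0,0.2],[0.0005,-0.0015,0.003,0,0,0,0.2]]])

```text
clock: 25.42
position: [0.5874, -0.2873, 0.0273]
ee_rot: [2.756, 1.507, -0.0]
force: [-4.6, 0.6, 7.8]
width: 0.678
gripper_force: 18.0
```

Request:
jog_arm(motion=[[[0,0,0,0,0,0,-0.45],[0,0,0,0,0,0,-0.6],[0,0,0,0,0,0,-0.8],[0,0,0,0,0,0,-1],[0,0,-0.005,0,0,0,-1],[0,0,-0.02,0,0,0,-1],[0,0,-0.06,0,0,0,-1],[0,0,-0.1,0,0,0,-1],[0,0,-0.14,0,0,0,-1],[0,0,-0.17,0,0,0,-1]]])

```text
clock: 26.25
position: [0.5882, -0.2875, 0.2005]
ee_rot: [2.754, 1.506, 0.003]
force: [1.0, -0.2, 0.4]
width: 0.999
gripper_force: 0.0
```

Run:
```python
from h import *
plan(.27,-.38,.25)
```

```text
shift [-0.2496 -0.2179 -0.0504] turn [ 0.003 -0.001  0.   ] | pos [ 0.5882 -0.2875  0.2005] F [ 1.  -0.2  0.4] w 91.9 t 26.25 j [ 0.66  0.54 -0.44  1.5   0.24  1.15 -0.4 ]
```

Request:
jog_arm(motion=[[[-0.025,-0.022,-0.02,0,0,0,-1],[-0.053,-0.046,-0.04,0,0,0,-1],[-0.081,-0.07,-0.05,0,0,0,-1],[-0.109,-0.095,-0.05,0,0,0,-1],[-0.137,-0.12,-0.05,0,0,0,-1],[-0.165,-0.145,-0.05,0,0,0,-1],[-0.193,-0.17,-0.05,0,0,0,-1],[-0.22,-0.193,-0.05,0,0,0,-1],[-0.24,-0.21,-0.05,0,0,0,-1],[-0.249,-0.218,-0.05,0,0,0,-1]]])

```text
clock: 27.08
position: [0.2654, -0.3807, 0.2468]
ee_rot: [2.76, 1.501, -0.003]
force: [0.4, -1.1, -0.6]
width: 0.998
gripper_force: 0.0
```

Run:
```python
from h import *
import json
r=json.load(open("res.json"));get_image("scene");im=get_image("top");sc=get_image("scene");c=camera_params("top");cs_=camera_params("scene");v=im.copy();w=sc.copy()
P={"wide_maroon_saucer":"tall_maroon_cup_mid","wide_cream_saucer":"tall_cream_cup_mid","narrow_maroon_saucer":"small_maroon_cup_mid","narrow_cream_saucer":"small_cream_cup_mid"}
for s,k in P.items():
    h=.074 if "tall" in k else .06;rr=.032 if h>.07 else .025
    for vv,cc in((v,c),(w,cs_)):
        for ringp in(ring(.065 if "wide" in s else .052,.014)+[0,0,.0018],ring(rr,h+.0078)):
            u=proj(ringp+[r[s][0],r[s][1],0],cc)
            vv[:]=cv2.polylines(vv.copy(),[np.round(u*16).astype(np.int32)],True,(0,255,0),1,shift=4)
a=cv2.resize(v[150:300,195:475],(800,429));cv2.imwrite("pics/f1.png",a[...,::-1])
cv2.imwrite("pics/f2.png",cv2.resize(w[160:345,190:450],(800,569))[...,::-1])
```

```text
(no output)
```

View pics/f1.png

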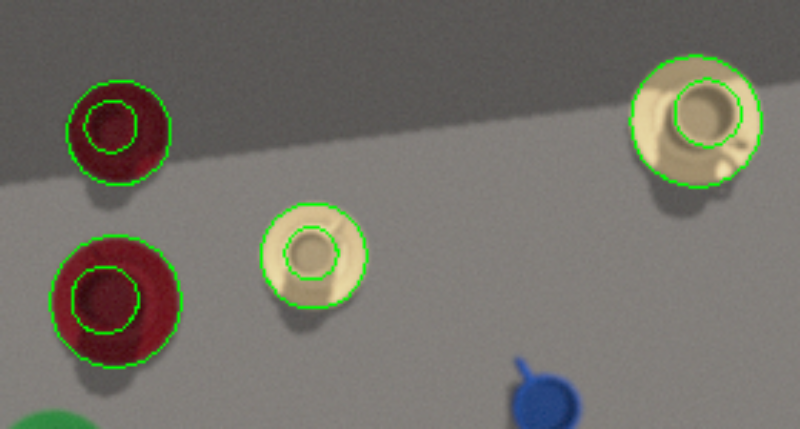

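View pics/f2.png

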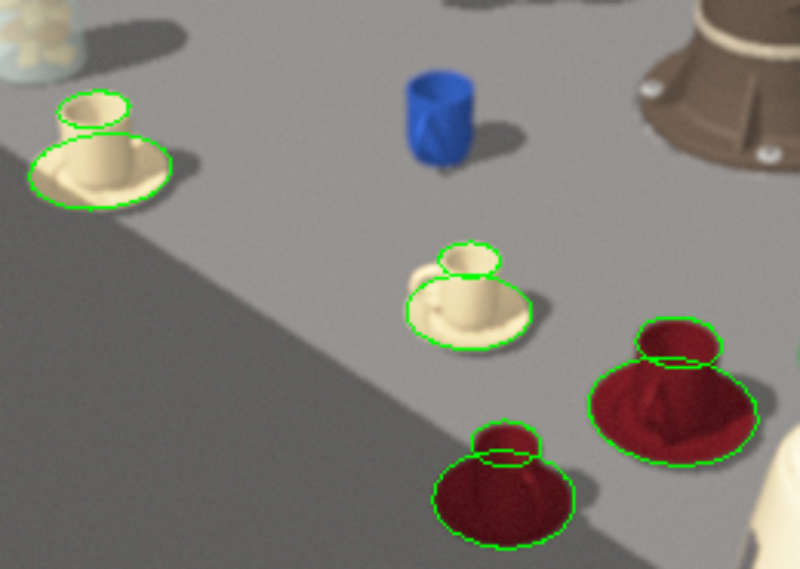

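Both final views show all four cups standing upright on their own saucers. The rims match the expected centred outlines to within about 1–2 mm, and no saucer has left its original outline. Handing in.

```bash
python3 -c "
from cell import *
print(sign_off())"
```

```text
the job is handed in; nothing more can be done
None
```

The job is handed in after about 27 s of robot time: in the final camera views all four cups stand upright, centred to about 2 mm on their own saucers, and the saucers lie where they were; the arm's path kept clear of the kettle and the jar, though I did not measure those two again at the end.

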